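# Put the rheometer geometries back in their storage tray

## Robot

A 6-joint arm with a two-finger parallel gripper is mounted at the origin on a cart in front of the work surface, level with it; the furniture and walls round the work are solid. World frame = base frame: x ahead of the robot, y to its left, z up, the work surface at z = 0. Lengths are in m, angles in degrees, forces in N, time in s.
With the tool pointing down it reaches from about 0.4 to 0.825 m from the base axis. Payload 7 kg.
Tool frame: the origin (TCP) lies midway between the tips of the shut fingers; the grasp point (between the pads) lies 19 mm behind it; z points along the fingers, y is the line along which they close (so a half turn about z gives the same grasp; the last joint's range is limited). The gripper opens to 88 mm and grips with 3 to 60 N. Pads are 19 mm wide; open, the fingers measure 130 mm over their backs; the gripper's body (78 mm by 193 mm) begins 47 mm behind the grasp point.
Start: joints at [85.09, 20.546, 0.682, 0, -70.136, -16.507], TCP at [0.246, 0.628, 0.227] pointing down, gripper open.
Joint ranges: [-176.03, 176.03], [-82.01, 121.73], [-58.28, 71.71], [-173.87, 95.51], [-174.79, -0.11], [-173.66, 173.66]. Speed limits (degrees/s): [136.94, 136.94, 172.46, 180, 180, 180].

## Interface

Orientations are given as [roll, pitch, yaw] about the fixed x, y, z axes, in that order (R = Rz(yaw) Ry(pitch) Rx(roll)).
In Python, from plant import r gives the robot as it stands. The module is installed in compiled form; this text tells all that it offers.
- The arm moves only by the tool play_rows, never from a script. Its argument "rows" is a list of rows, each an object with "slide": the shift along the tool's x, y, z as a fraction of full scale, a list of three; "delta_rot": the turn, a rotation vector about the tool's x, y, z as a fraction of full scale, a list of three; "fingers": the opening, from -1 (shut) to 1 (fully open). In form: [{"slide": [x, y, z], "delta_rot": [rx, ry, rz], "fingers": fingers}, ...]. A call has 1 to 8 rows; each row shifts and turns the commanded pose from where the row before left it, along the tool's axes as they then stand; what a row does not reach is not made up. Full scale, the value 1, is 0.15 m for a shift and 0.08 rad for a turn. A row lasts 1/8 s, in which the tool goes at most 62.5 mm and 10.7 degrees, less where a joint would pass 70% of its speed; a pose out of reach is approached as far as the arm can. A call with a number of a shift or a turn outside -1 to 1 is refused whole. A call with a gripper value outside its range is refused whole. The fingers move at their own pace and stop on an object; "squeeze" is the grip in N (left out, the last holds). Time passes only in rows, so rows that do not move let the fingers close. It gives the time, the measured TCP pose, the force, the opening and the grip force at its end, in the units of the state.
- r.get_state(): the state, without advancing time (a new reading comes with each control period).
- r.capture(name): name is "side" or "top" or "wrist"; returns a dict with "image" (384x512x3 uint8, blue, green, red), "fx", "fy", "cx", "cy" (pixels), "distortion" ([k1, k2, p1, p2, k3] as OpenCV has them; the pictures are not rectified), "R" (3x3) and "t" (3): a world point X has camera coordinates R X + t; the wrist camera has in their place "T_tool_cam" (4x4, takes a point from camera to tool coordinates, whose origin is the TCP and whose axes are the flange's). Camera axes: x right, y down, z forward; pixel columns grow to the right and rows downward; lengths in m; the calibration is good to about 2 mm. A picture is of the moment at which its call begins: read the wrist's pose just before it. There is no depth.
- r.close_job(): hands the job in; it is judged then, once.
The state is a dict: "time_s": time; "joints": joint angles; "qd": joint speeds; "joint_torque": joint torques, N m; "tcp_pos": TCP position; "eef_rot": TCP orientation; "contact_force": force on the tool from outside, world axes, zero at the start; "moment": the same for the moment, N m; "gripper_width": finger opening in m; "gripper_force": force on a finger pad.
Only numpy, scipy, OpenCV 4.12 (cv2) and the standard library are available. Lean on these libraries where they do the work, as an engineer would, in place of code of your own. Each camera call takes 0.05 s, during which the arm holds its last target. There are 200 camera calls.

## Task

The measurements are done: put the four black-collared rheometer geometries (the three steel plates and the cylinder bob) back in the storage tray, each upright and fully down in the recess made for it: every plate in the low block whose recess is just wider than its disc, the bob in the tall block. Set them down, do not drop them or let one tip over, and leave the two look-alikes, the orange-collared plate and the white-headed pin, where they stand. Carry things clear of the fixed stand in the middle, whose black disc is 23 cm high.

Things in the scene. Friction and masses are not known exactly. Their poses are not given: they have to be found in the camera images.
- plate_25: Rheometer plate with black collar: its foot is a flat round steel disc 25 mm across, 6.5 mm thick at the rim; about 80 g. 95 mm tall, upright. Origin: centre of its flat underside, z up along the shaft. Above the foot a 10 mm steel shaft, then the ribbed round black collar, 16 mm across, from z = 60 to 88 mm (grasp it from above, any yaw), and a 9 mm steel tip on top.
- plate_40: Rheometer plate with black collar: its foot is a flat round steel disc 40 mm across, 6.5 mm thick at the rim; about 100 g. 95 mm tall, upright. Origin: centre of its flat underside, z up along the shaft. Above the foot a 10 mm steel shaft, then the ribbed round black collar, 16 mm across, from z = 60 to 88 mm (grasp it from above, any yaw), and a 9 mm steel tip on top.
- plate_60: Rheometer plate with black collar: its foot is a flat round steel disc 60 mm across, 6.5 mm thick at the rim; about 140 g. 95 mm tall, upright. Origin: centre of its flat underside, z up along the shaft. Above the foot a 10 mm steel shaft, then the ribbed round black collar, 16 mm across, from z = 60 to 88 mm (grasp it from above, any yaw), and a 9 mm steel tip on top.
- bob: Rheometer cylinder bob with black collar: its foot is a plain steel cylinder 30 mm across and 42 mm tall; about 150 g. 95 mm tall, upright. Origin: centre of its flat underside, z up along the shaft. Above the foot a 10 mm steel shaft, then the ribbed round black collar, 16 mm across, from z = 60 to 88 mm (grasp it from above, any yaw), and a 9 mm steel tip on top.
- nest_25: Low dark grey nest block, 81 x 81 x 26 mm, fixed in the aluminium tray, its round felt-lined recess 35 mm across and 12 mm deep, for the 25 mm plate (smallest recess), 5 mm free all round. Origin: centre of its underside, 4 mm above the table; recess floor at z = 14 mm. Four such blocks fill the tray 2 x 2, in any arrangement, 82 mm apart.
- nest_40: Low dark grey nest block, 81 x 81 x 26 mm, fixed in the aluminium tray, its round felt-lined recess 50 mm across and 12 mm deep, for the 40 mm plate (middle recess), 5 mm free all round. Origin: centre of its underside, 4 mm above the table; recess floor at z = 14 mm. Four such blocks fill the tray 2 x 2, in any arrangement, 82 mm apart.
- nest_60: Low dark grey nest block, 81 x 81 x 26 mm, fixed in the aluminium tray, its round felt-lined recess 70 mm across and 12 mm deep, for the 60 mm plate (widest recess), 5 mm free all round. Origin: centre of its underside, 4 mm above the table; recess floor at z = 14 mm. Four such blocks fill the tray 2 x 2, in any arrangement, 82 mm apart.
- nest_bob: Tall dark grey nest block, 81 x 81 x 48 mm, fixed in the same tray, its round felt-lined well 42 mm across and 34 mm deep, for the cylinder bob (6 mm free all round). Origin: centre of its underside, 4 mm above the table; well floor at z = 14 mm. Between tray and geometries stands the fixed iron stand: its black disc, 144 mm across, centred at x = 0.565, y = 0.024, tops at 0.225 m.
- plate_orange: Look-alike that stays: a 40 mm steel plate like the black-collared one, but with an orange collar (it belongs to another instrument). 95 mm tall, upright. Origin: centre of its flat underside, z up along the shaft. Above the foot a 10 mm steel shaft, then the ribbed round orange collar, 16 mm across, from z = 60 to 88 mm (grasp it from above, any yaw), and a 9 mm steel tip on top.
- white_pin: Look-alike that stays: a steel pin 8 mm in diameter standing up from a round white disc 37 mm in diameter that lies on the table, 67 mm tall in all. It stands head down: its origin is the free end of the pin, on top, 67 mm above the table, and its z axis points down. It stands behind the iron stand.
There are look-alikes about, which are no part of the job. Leave any turquoise look-alike of the bob alone.

How it is judged (in metres and radians):
At the end, for the whole second after the job is handed in: The three black-collared plates and the bob each stand upright (0.1 rad) and at rest on the floor of their own recess (underside within 3.5 mm of it, axis within 9 mm of the block's centre); the orange-collared plate and the white-headed pin are within 15 mm of where they stood (horizontal distance between plate_25 and nest_25 below 0.009 m and z of plate_25 in the frame of nest_25 between 0.01 and 0.0175 m and angle between each of plate_25, plate_40, plate_60, bob's own z axis and vertical below 0.1 rad and linear speed of each of plate_25, plate_40, plate_60, bob below 0.02 m/s and angular speed of each of plate_25, plate_40, plate_60, bob below 0.2 rad/s and horizontal distance between plate_40 and nest_40 below 0.009 m and z of plate_40 in the frame of nest_40 between 0.01 and 0.0175 m and horizontal distance between plate_60 and nest_60 below 0.009 m and z of plate_60 in the frame of nest_60 between 0.01 and 0.0175 m and horizontal distance between bob and nest_bob below 0.009 m and z of bob in the frame of nest_bob between 0.01 and 0.0175 m and distance of each of plate_orange, white_pin from where it was at the start of the episode below 0.015 m); the robot touches nothing.
It fails at once if one of the black-collared geometries is tipped over (angle between any of plate_25, plate_40, plate_60, bob's own z axis and vertical above 0.7 rad).
It fails at once if one of the black-collared geometries is dropped: touching nothing with its foot more than 60 mm above the table ((height (world z) of plate_25 above 0.06 m and contact force between plate_25 and anything else below 0.01 N) or (height (world z) of plate_40 above 0.06 m and contact force between plate_40 and anything else below 0.01 N) or (height (world z) of plate_60 above 0.06 m and contact force between plate_60 and anything else below 0.01 N) or (height (world z) of bob above 0.06 m and contact force between bob and anything else below 0.01 N)).
It fails at once if the orange-collared plate or the white-headed pin is moved by more than 15 mm (distance of any of plate_orange, white_pin from where it was at the start of the episode above 0.015 m).
It also fails if it takes over 122 s, if anything falls off the work surface, if the arm or the gripper's body presses on something with over 40 N, if the wrist force passes 120 N, or if a joint passes its speed limit or range.

## Working session

There is one attempt and no reset: what is moved stays moved. The work goes in short steps, Python scripts to look and compute and a tool call to move; the robot and the scene stay as the last step left them, time stands still between calls to the robot, and variables do not carry over. Pictures are saved under pics/ and viewed, at most 15 in all, crops included, and the job is handed in when it is done.

Besides the shell and the picture viewer there is one more tool, called as name([rows], argument=value, ...), one row to a line, values as JSON. play_rows: Moves the arm, as the interface text tells. Shift numbers are shares of 0.15 m and turn numbers shares of 0.08 rad, none past 1 either way. Its arguments: {"type":"object","properties":{"rows":{"type":"array"},"squeeze":{"type":"number"}},"required":["rows"]}

```bash
mkdir -p pics; python3 - <<'E'
from plant import r
import cv2,numpy as np,pickle
s=r.get_state();print({k:np.round(v,3).tolist() for k,v in s.items()})
d={}
for n in("side","top","wrist"):
    c=r.capture(n);d[n]=c;cv2.imwrite(f"pics/{n}0.png",c["image"])
    print(n,{k:np.round(v,3).tolist() for k,v in c.items() if k!="image"})
pickle.dump(d,open("c0.pkl","wb"))
E
```

```text
{'time_s': 0.0, 'joints': [85.091, 20.592, 0.633, -0.019, -70.136, -16.507], 'qd': [0.057, -0.063, 0.105, -0.005, 0.052, 0.057], 'joint_torque': [-0.003, -58.271, 29.305, 6.997, 0.007, -0.0], 'tcp_pos': [0.246, 0.628, 0.226], 'eef_rot': [179.904, -0.009, -21.422], 'contact_force': [-0.389, 0.216, 0.509], 'moment': [0.001, 0.058, -0.004], 'gripper_force': 0.0, 'gripper_width': 0.088}
side {'fx': 410.236, 'fy': 410.236, 'cx': 256.632, 'cy': 196.911, 'distortion': [-0.063, 0.0, 0.0, 0.0, 0.0], 'R': [[-0.993, -0.117, 0.008], [-0.056, 0.413, -0.909], [0.103, -0.903, -0.417]], 't': [0.499, 0.065, 1.201]}
top {'fx': 370.079, 'fy': 370.079, 'cx': 248.816, 'cy': 189.046, 'distortion': [-0.042, 0.0, 0.0, 0.0, 0.0], 'R': [[-0.028, -0.999, -0.018], [-0.994, 0.029, -0.101], [0.102, 0.016, -0.995]], 't': [0.074, 0.502, 1.141]}
wrist {'fx': 326.663, 'fy': 326.663, 'cx': 251.526, 'cy': 195.172, 'distortion': [-0.03, 0.0, 0.0, 0.0, 0.0], 'T_tool_cam': [[0.001, -0.958, -0.287, 0.077], [1.0, 0.001, -0.0, 0.0], [0.0, -0.287, 0.958, -0.159], [0.0, 0.0, 0.0, 1.0]]}
```

View pics/top0.png

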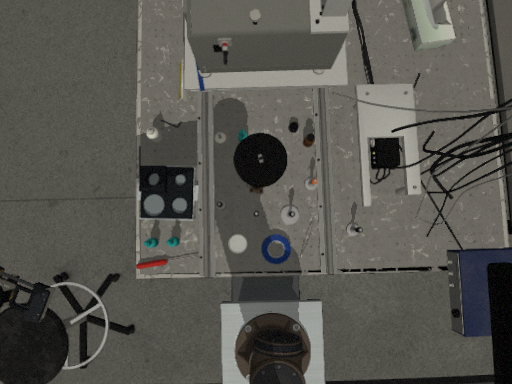

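View pics/side0.png

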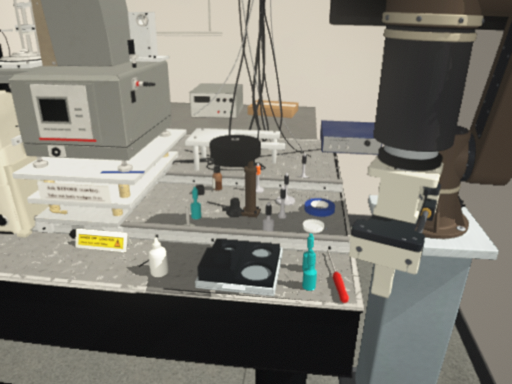

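The top view shows the tray at (166,192), the stand disc at (260,160), a wide plate at (290,214), one at (356,230) and orange at (312,183). Next I'll enlarge it.

```bash
python3 - <<'E'
import cv2,pickle
d=pickle.load(open("c0.pkl","rb"))
t=d["top"]["image"]
a=cv2.resize(t[100:250,195:395],None,fx=4,fy=4,interpolation=cv2.INTER_CUBIC);cv2.imwrite("pics/a.png",cv2.convertScaleAbs(a,alpha=1.5,beta=20))
b=cv2.resize(t[155:230,130:205],None,fx=6,fy=6,interpolation=cv2.INTER_CUBIC)
b=cv2.convertScaleAbs(b,alpha=1.5,beta=30)
s=cv2.resize(d["side"]["image"][140:240,180:340],None,fx=5,fy=5,interpolation=cv2.INTER_CUBIC)
cv2.imwrite("pics/b.png",b);cv2.imwrite("pics/s.png",cv2.convertScaleAbs(s,alpha=1.4,beta=20))
E
```

```text
(no output)
```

View pics/a.png

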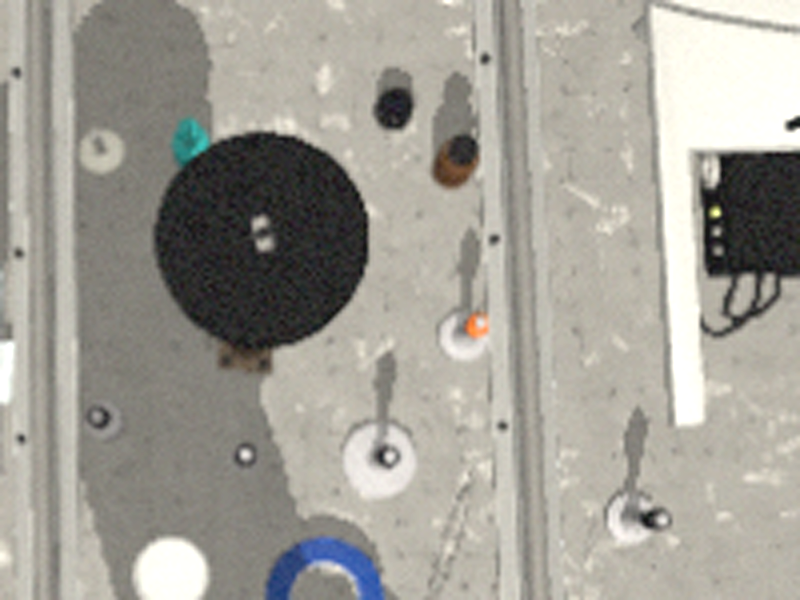

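View pics/b.png

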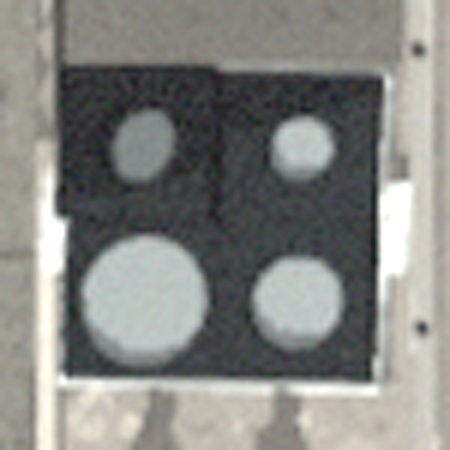

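View pics/s.png

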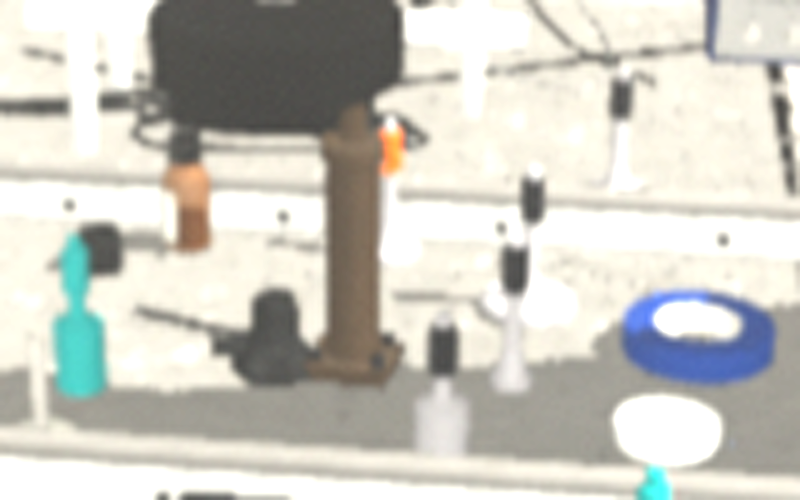

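The crops show these positions.
- **Geometries** (crop a): bob tip at (98,416), 25 mm plate at (245,455), 60 mm plate at (389,457), 40 mm plate at (657,519).
- **Look-alikes** (crop a): orange plate at (478,325), white pin at (102,150).
- **Recesses** (crop b): bob top-left (144,145), 25 top-right (303,147), 60 bottom-left (145,298), 40 bottom-right (299,302).

```bash
cat > h.py <<'E'
import cv2,numpy as np
from scipy.spatial.transform import Rotation as Ro
def ext(c,s=None):
    if "R" in c: return np.array(c["R"]),np.array(c["t"])
    T=np.eye(4);T[:3,:3]=Ro.from_euler("xyz",s["eef_rot"],degrees=True).as_matrix();T[:3,3]=s["tcp_pos"]
    M=np.linalg.inv(T@np.array(c["T_tool_cam"]));return M[:3,:3],M[:3,3]
def K(c): return np.array([[c["fx"],0,c["cx"]],[0,c["fy"],c["cy"]],[0,0,1.]]),np.array(c["distortion"])
def back(c,uv,z,s=None):
    R,t=ext(c,s);k,d=K(c)
    n=cv2.undistortPoints(np.array(uv,float).reshape(-1,1,2),k,d).reshape(-1,2)
    o=-R.T@t;v=np.c_[n,np.ones(len(n))]@R
    return o+v*((z-o[2])/v[:,2])[:,None]
def proj(c,X,s=None):
    R,t=ext(c,s);k,d=K(c)
    return cv2.projectPoints(np.array(X,float).reshape(-1,1,3),cv2.Rodrigues(R)[0],t,k,d)[0].reshape(-1,2)
E
python3 - <<'E'
from h import *;import pickle
c=pickle.load(open("c0.pkl","rb"));t=c["top"]
A=lambda u,v:(u/4-.375+195,v/4-.375+100)
B=lambda u,v:(u/6-.42+130,v/6-.42+155)
S=lambda u,v:(u/5-.4+180,v/5-.4+140)
for n,tip,ft in(("bob",(98,416),None),("25",(245,455),None),("60",(389,457),(379,460)),("40",(658,519),(629,517))):
    print(n,back(t,[A(*tip)],.095)[0].round(4),back(t,[A(*ft)],.005)[0].round(4) if ft else "")
for n,p in(("bob",(444,318)),("25",(516,244)),("60",(533,172)),("40",(622,70))): print(n,back(c["side"],[S(*p)],.095)[0].round(4))
for n,p,z in(("nbob",(144,145),.052),("n25",(303,147),.03),("n60",(145,298),.03),("n40",(299,302),.03)): print(n,back(t,[B(*p)],z)[0].round(4))
print(back(t,[A(102,150),A(480,325),A(190,140)],.05).round(3))
E
```

```text
bob [0.456  0.1479 0.095 ] 
25 [0.4241 0.0401 0.095 ] 
60 [ 0.4196 -0.0658  0.095 ] [ 0.4203 -0.0666  0.005 ]
40 [ 0.3684 -0.2611  0.095 ] [ 0.3693 -0.2631  0.005 ]
bob [0.4543 0.1514 0.095 ]
25 [0.4227 0.0492 0.095 ]
60 [ 0.4189 -0.0636  0.095 ]
40 [ 0.3668 -0.2688  0.095 ]
nbob [0.5422 0.3554 0.052 ]
n25 [0.5416 0.2767 0.03  ]
n60 [0.4641 0.361  0.03  ]
n40 [0.4597 0.2795 0.03  ]
[[ 0.668  0.145  0.05 ]
 [ 0.521 -0.144  0.05 ]
 [ 0.674  0.076  0.05 ]]
```

play_rows([
  {"slide":[0.3,0.08,-0.07],"delta_rot":[0,0,1],"fingers":-0.3},
  {"slide":[0.3,0.08,-0.07],"delta_rot":[0,0,1],"fingers":-0.3},
  {"slide":[0.3,0.08,-0.07],"delta_rot":[0,0,1],"fingers":-0.3},
  {"slide":[0.3,0.08,-0.07],"delta_rot":[0,0,1],"fingers":-0.3},
  {"slide":[0.3,0.08,-0.07],"delta_rot":[0,0,1],"fingers":-0.3},
  {"slide":[0.3,0.08,-0.07],"delta_rot":[0,0,1],"fingers":-0.3},
  {"slide":[0.3,0.08,-0.07],"delta_rot":[0,0,1],"fingers":-0.3},
  {"slide":[0.3,0.08,-0.07],"delta_rot":[0,0,1],"fingers":-0.3},
])

```text
time_s: 1.15
tcp_pos: [0.4706, 0.3367, 0.3106]
eef_rot: [180.0, -0.0, -58.2]
contact_force: [0.1, 0.9, -0.4]
gripper_width: 0.031
gripper_force: 0.0
```

play_rows([
  {"slide":[0,0,0],"delta_rot":[0,0,1],"fingers":-0.3},
  {"slide":[0,0,0],"delta_rot":[0,0,1],"fingers":-0.3},
  {"slide":[0,0,0],"delta_rot":[0,0,1],"fingers":-0.3},
  {"slide":[0,0,0],"delta_rot":[0,0,1],"fingers":-0.3},
  {"slide":[0,0,0],"delta_rot":[0,0,1],"fingers":-0.3},
  {"slide":[0,0,0],"delta_rot":[0,0,1],"fingers":-0.3},
  {"slide":[0,0,0],"delta_rot":[0,0,1],"fingers":-0.3},
  {"slide":[0,0,0],"delta_rot":[0,0,1],"fingers":-0.3},
])

```text
time_s: 2.15
tcp_pos: [0.4699, 0.338, 0.3103]
eef_rot: [180.0, -0.0, -94.9]
contact_force: [0.3, 0.6, -0.6]
gripper_width: 0.031
gripper_force: 0.0
```

play_rows([
  {"slide":[0,0,0],"delta_rot":[0,0,1],"fingers":-0.3},
  {"slide":[0,0,0],"delta_rot":[0,0,1],"fingers":-0.3},
  {"slide":[0,0,0],"delta_rot":[0,0,1],"fingers":-0.3},
  {"slide":[0,0,0],"delta_rot":[0,0,1],"fingers":-0.3},
  {"slide":[0,0,0],"delta_rot":[0,0,1],"fingers":-0.3},
  {"slide":[0,0,0],"delta_rot":[0,0,1],"fingers":-0.3},
  {"slide":[0,0,0],"delta_rot":[0,0,1],"fingers":-0.3},
  {"slide":[0,0,0],"delta_rot":[0,0,1],"fingers":-0.3},
])

```text
time_s: 3.15
tcp_pos: [0.4699, 0.338, 0.3103]
eef_rot: [180.0, -0.0, -131.6]
contact_force: [-0.6, 0.0, -0.2]
gripper_width: 0.0307
gripper_force: 0.0
```

play_rows([
  {"slide":[0,0,0],"delta_rot":[0,0,1],"fingers":-0.3},
  {"slide":[0,0,0],"delta_rot":[0,0,1],"fingers":-0.3},
  {"slide":[0,0,0],"delta_rot":[0,0,1],"fingers":-0.3},
  {"slide":[0,0,0],"delta_rot":[0,0,1],"fingers":-0.3},
  {"slide":[0,0,0],"delta_rot":[0,0,1],"fingers":-0.3},
  {"slide":[0,0,0],"delta_rot":[0,0,1],"fingers":-0.3},
  {"slide":[0,0,0],"delta_rot":[0,0,1],"fingers":-0.3},
  {"slide":[0,0,0],"delta_rot":[0,0,1],"fingers":-0.3},
])

```text
time_s: 4.15
tcp_pos: [0.4699, 0.338, 0.3103]
eef_rot: [-180.0, -0.0, -168.2]
contact_force: [-0.4, -0.1, -0.4]
gripper_width: 0.0305
gripper_force: 0.0
```

play_rows([
  {"slide":[0,0,0],"delta_rot":[0,0,1],"fingers":-0.3},
  {"slide":[0,0,0],"delta_rot":[0,0,1],"fingers":-0.3},
  {"slide":[0,0,0],"delta_rot":[0,0,0.574],"fingers":-0.3},
  {"slide":[0.13,-0.12,0],"delta_rot":[0,0,0],"fingers":-0.3},
  {"slide":[0,0,0],"delta_rot":[0,0,0],"fingers":-0.3},
  {"slide":[0,0,0],"delta_rot":[0,0,0],"fingers":-0.3},
])

```text
time_s: 4.9
tcp_pos: [0.4507, 0.3203, 0.3107]
eef_rot: [180.0, 0.0, -179.9]
contact_force: [0.5, 0.5, 0.0]
gripper_width: 0.0307
gripper_force: 0.0
```

```bash
python3 - <<'E'
from plant import r
from h import *;import pickle
s=r.get_state();c=r.capture("wrist");pickle.dump((s,c),open("w1.pkl","wb"))
print(s["tcp_pos"],s["eef_rot"],s["joints"])
cv2.imwrite("pics/w1.png",cv2.resize(c["image"],None,fx=1.5,fy=1.5))
E
```

```text
[0.45072275 0.32027284 0.31071365] [ 1.79980674e+02  1.55117014e-02 -1.79882230e+02] [ 5.56948216e+01  6.44627757e+00 -7.00578429e+00  1.92347688e-03
 -7.65232277e+01 -1.45577497e+02]
```

View pics/w1.png

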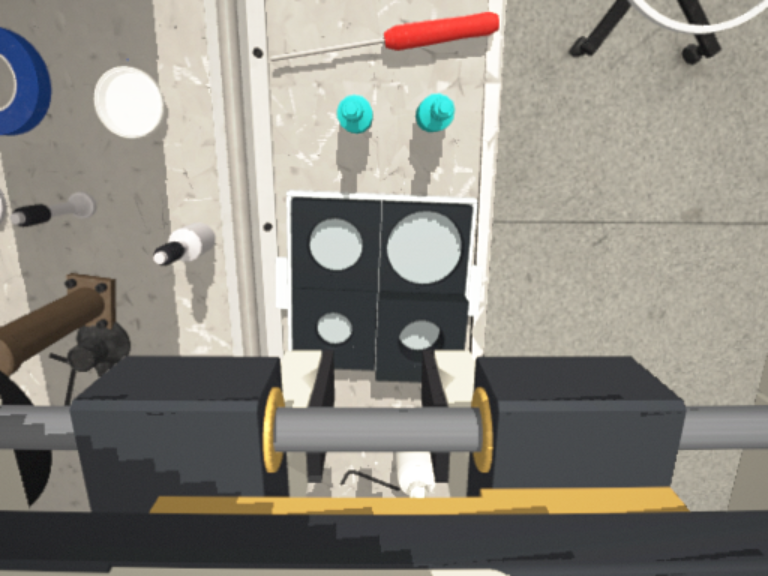

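The wrist view shows all four recesses: 40 at (336,244), 60 at (424,247), 25 at (334,328), bob at (419,334). The bob (185,245) and the 25 mm plate (50,210) are at the left. I'll fit the recess rims now.

```bash
cat > fit.py <<'E'
from h import *
def rims(s,c,cs):
    g=cv2.cvtColor(c["image"],cv2.COLOR_BGR2GRAY)
    G=cv2.resize(g,None,fx=4,fy=4,interpolation=cv2.INTER_CUBIC)
    for n,(u,v),z,D in cs:
        m=(G>85).astype(np.uint8)
        _,L=cv2.connectedComponents(m)
        k=(L==L[int(v*4),int(u*4)]).astype(np.uint8)
        q=cv2.convexHull(max(cv2.findContours(k,cv2.RETR_EXTERNAL,cv2.CHAIN_APPROX_NONE)[0],key=len)).reshape(-1,2)
        w=back(c,q/4-.375,z,s)[:,:2].astype(np.float32)
        (x,y),a=cv2.minEnclosingCircle(w)
        print(n,"circ",round(x,4),round(y,4),"D",round(2*a,4),"want",D,"bbox",w.min(0).round(4),w.max(0).round(4))
E
python3 - <<'E'
from fit import *;import pickle
s,c=pickle.load(open("w1.pkl","rb"))
rims(s,c,[("40",(336/1.5,244/1.5),.03,.05),("60",(424/1.5,247/1.5),.03,.07),("25",(334/1.5,328/1.5),.03,.035),("bob",(419/1.5,330/1.5),.052,.042)])
print("outer",back(c,np.array([[291,197],[472,204],[381,199]])/1.5,.03,s).round(4))
E
```

```text
40 circ 0.4574 0.2828 D 0.0493 want 0.05 bbox [0.4336 0.2584] [0.4817 0.3069]
60 circ 0.4603 0.3628 D 0.0691 want 0.07 bbox [0.427  0.3285] [0.4944 0.3968]
25 circ 0.5382 0.2796 D 0.0342 want 0.035 bbox [0.5226 0.263 ] [0.5544 0.2964]
bob circ 0.535 0.3585 D 0.0377 want 0.042 bbox [0.5225 0.3403] [0.5514 0.3769]
outer [[0.4153 0.2442 0.03  ]
 [0.421  0.405  0.03  ]
 [0.417  0.324  0.03  ]]
```

```bash
python3 - <<'E'
from h import *;import pickle
s,c=pickle.load(open("w1.pkl","rb"))
print(back(c,np.array([[157,258],[16,218]])/1.5,.095,s).round(4),back(c,np.array([[202,240],[82,206]])/1.5,.02,s).round(4))
E
```

```text
[[0.4563 0.1476 0.095 ]
 [0.4246 0.0404 0.095 ]] [[0.4558 0.1576 0.02  ]
 [0.4241 0.0492 0.02  ]]
```

play_rows([
  {"slide":[0,-0.28,0],"delta_rot":[0,0,0],"fingers":-0.3},
  {"slide":[-0.01,-0.28,0],"delta_rot":[0,0,0],"fingers":-0.3},
  {"slide":[-0.02,-0.28,0],"delta_rot":[0,0,0],"fingers":-0.3},
  {"slide":[0,-0.28,0.15],"delta_rot":[0,0,0],"fingers":-0.3},
  {"slide":[0,0,0.25],"delta_rot":[0,0,0],"fingers":-0.3},
  {"slide":[0,0,0],"delta_rot":[0,0,0],"fingers":-0.3},
  {"slide":[0,0,0],"delta_rot":[0,0,0],"fingers":-0.3},
])

```text
time_s: 5.82
tcp_pos: [0.4563, 0.1527, 0.2517]
eef_rot: [-180.0, 0.1, -179.9]
contact_force: [0.4, -0.8, 0.7]
gripper_width: 0.0305
gripper_force: 0.0
```

```bash
python3 - <<'E'
from plant import r
from h import *;import pickle
s=r.get_state();c=r.capture("wrist");pickle.dump((s,c),open("w2.pkl","wb"))
print(s["tcp_pos"],s["eef_rot"])
cv2.imwrite("pics/w2.png",cv2.resize(c["image"],None,fx=1.5,fy=1.5))
E
```

```text
[0.45628057 0.15274757 0.25174093] [-1.79993316e+02  5.67747428e-02 -1.79856397e+02]
```

View pics/w2.png

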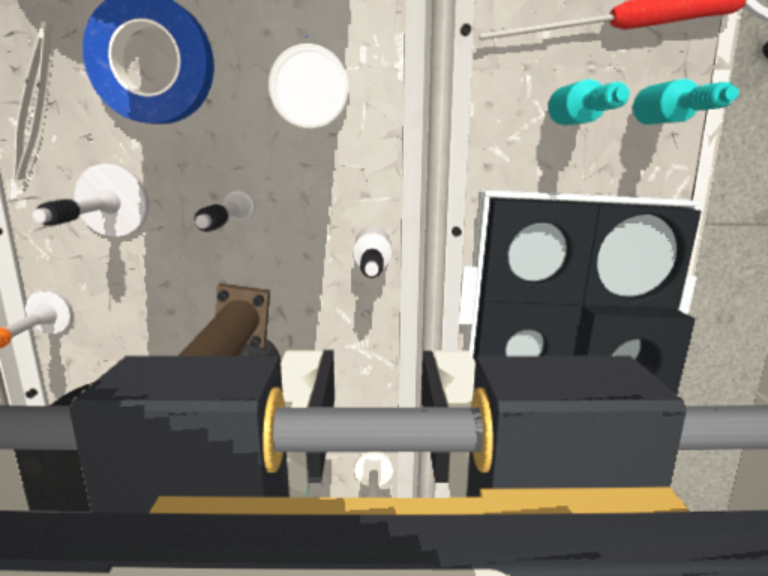

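The bob's tip is at (372,269) and its foot at about (373,247). The 25 mm plate's tip is at about (203,219), its disc at (236,206). The 60 mm plate's tip is at (42,217), its disc at (110,200).

```bash
python3 - <<'E'
from fit import *;import pickle
s,c=pickle.load(open("w2.pkl","rb"))
f=lambda p,z:back(c,np.array(p)/1.5,z,s).round(4)
print("tips",f([[372,269],[202,219],[40,217]],.095));print("feet",f([[373,249]],.042),f([[236,206],[110,200]],.0065))
rims(s,c,[("40",(537/1.5,252/1.5),.03,.05),("60",(637/1.5,255/1.5),.03,.07)])
print(back(c,np.array([[583,308],[693,318]])/1.5,.052,s).round(4))
E
```

```text
tips [[ 0.4562  0.1495  0.095 ]
 [ 0.4232  0.0397  0.095 ]
 [ 0.4217 -0.067   0.095 ]]
feet [[0.4534 0.1498 0.042 ]] [[ 0.425   0.0371  0.0065]
 [ 0.42   -0.0669  0.0065]]
40 circ 0.4573 0.2788 D 0.049 want 0.05 bbox [0.4337 0.2558] [0.4811 0.3028]
60 circ 0.4601 0.3585 D 0.0684 want 0.07 bbox [0.4267 0.328 ] [0.4938 0.3922]
[[0.4972 0.3127 0.052 ]
 [0.5053 0.4015 0.052 ]]
```

play_rows([
  {"slide":[0,-0.024,0.2],"delta_rot":[0,0,0],"fingers":-0.3},
  {"slide":[0,0,0.3],"delta_rot":[0,0,0],"fingers":-0.3},
  {"slide":[0,0,0.3],"delta_rot":[0,0,0],"fingers":-0.3},
  {"slide":[0,0,0.2],"delta_rot":[0,0,0],"fingers":-0.3},
  {"slide":[0,0,0.15],"delta_rot":[0,0,0],"fingers":-0.3},
  {"slide":[0,0,0.1],"delta_rot":[0,0,0],"fingers":-0.3},
  {"slide":[0,0,0.06],"delta_rot":[0,0,0],"fingers":-0.3},
  {"slide":[0,0,0],"delta_rot":[0,0,0],"fingers":-0.3},
])

```text
time_s: 6.88
tcp_pos: [0.4558, 0.1491, 0.0542]
eef_rot: [-180.0, 0.0, -179.9]
contact_force: [0.1, 0.6, -0.2]
gripper_width: 0.0307
gripper_force: 0.0
```

play_rows([
  {"slide":[0,0,0],"delta_rot":[0,0,0],"fingers":-0.5},
  {"slide":[0,0,0],"delta_rot":[0,0,0],"fingers":-0.7},
  {"slide":[0,0,0],"delta_rot":[0,0,0],"fingers":-1},
  {"slide":[0,0,0],"delta_rot":[0,0,0],"fingers":-1},
  {"slide":[0,0,0],"delta_rot":[0,0,0],"fingers":-1},
], squeeze=30)

```text
time_s: 7.5
tcp_pos: [0.4559, 0.1487, 0.0547]
eef_rot: [180.0, 0.1, -179.9]
contact_force: [-0.1, -1.1, 6.3]
gripper_width: 0.015
gripper_force: 30.0
```

play_rows([
  {"slide":[0,0,-0.05],"delta_rot":[0,0,0],"fingers":-1},
  {"slide":[0,0,-0.15],"delta_rot":[0,0,0],"fingers":-1},
  {"slide":[0,0,-0.2],"delta_rot":[0,0,0],"fingers":-1},
  {"slide":[0,0,-0.2],"delta_rot":[0,0,0],"fingers":-1},
  {"slide":[0,0,-0.2],"delta_rot":[0,0,0],"fingers":-1},
  {"slide":[-0.05,0.1,0],"delta_rot":[0,0,0],"fingers":-1},
  {"slide":[-0.1,0.2,0],"delta_rot":[0,0,0],"fingers":-1},
  {"slide":[-0.1,0.25,0],"delta_rot":[0,0,0],"fingers":-1},
])

```text
time_s: 8.5
tcp_pos: [0.4927, 0.2318, 0.1732]
eef_rot: [-180.0, -0.1, -179.9]
contact_force: [0.3, 0.4, -1.7]
gripper_width: 0.0149
gripper_force: 30.0
```

play_rows([
  {"slide":[-0.1,0.25,0],"delta_rot":[0,0,0],"fingers":-1},
  {"slide":[-0.1,0.25,0],"delta_rot":[0,0,0],"fingers":-1},
  {"slide":[-0.08,0.22,0],"delta_rot":[0,0,0],"fingers":-1},
  {"slide":[-0.04,0.127,0],"delta_rot":[0,0,0],"fingers":-1},
  {"slide":[0,0,0],"delta_rot":[0,0,0],"fingers":-1},
  {"slide":[0,0,0],"delta_rot":[0,0,0],"fingers":-1},
])

```text
time_s: 9.25
tcp_pos: [0.5399, 0.3576, 0.1734]
eef_rot: [-179.9, -0.1, -179.9]
contact_force: [-0.1, -0.5, -0.7]
gripper_width: 0.0153
gripper_force: 30.0
```

```bash
python3 - <<'E'
from plant import r
from h import *;import pickle
s=r.get_state();c=r.capture("wrist");pickle.dump((s,c),open("w3.pkl","wb"))
print(s["tcp_pos"],s["eef_rot"],s["gripper_force"])
w=c["image"];cv2.imwrite("pics/w3.png",cv2.resize(w[80:384,130:420],None,fx=1.9,fy=1.9))
E
```

```text
[0.53994428 0.35755851 0.17337507] [-1.79944022e+02 -6.73934783e-02 -1.79901166e+02] 29.999607704230584
```

View pics/w3.png

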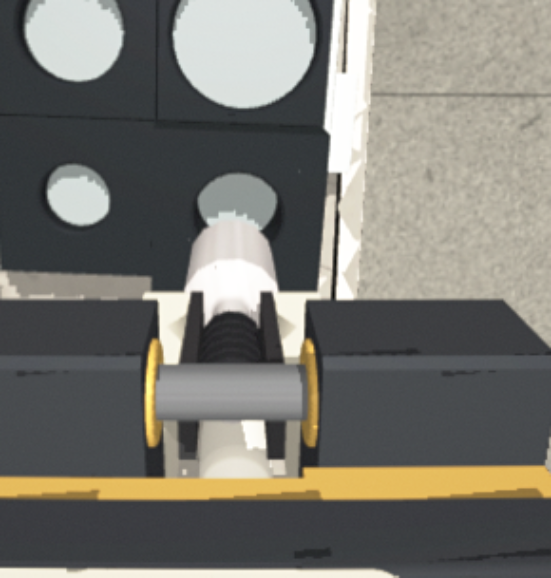

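```bash
python3 - <<'E'
from fit import *;import pickle
s,c=pickle.load(open("w3.pkl","rb"))
f=lambda p,z:back(c,(np.array(p)+.5)/1.9-.5+[130,80],z,s).round(4)
print("well L R front",f([[197,203],[278,203],[237,173]],.052))
print("block front L/R",f([[156,124],[329,134]],.052))
print("foot bottom front,L,R",f([[232,221],[196,240],[272,240]],.119))
print("pred bottom circle of foot",((proj(c,[[.525,.3576,.119],[.54,.3426,.119],[.54,.3726,.119]],s)-[130,80])*1.9).round(1))
rims(s,c,[("25",(78/1.9+130,195/1.9+80),.03,.035),("60",(240/1.9+130,40/1.9+80),.03,.07)])
E
```

```text
well L R front [[0.5376 0.3416 0.052 ]
 [0.5375 0.3795 0.052 ]
 [0.5232 0.3603 0.052 ]]
block front L/R [[0.5007 0.3236 0.052 ]
 [0.505  0.4019 0.052 ]]
foot bottom front,L,R [[0.5263 0.3579 0.119 ]
 [0.5335 0.3449 0.119 ]
 [0.5335 0.3724 0.119 ]]
pred bottom circle of foot [[230.7 217. ]
 [189.6 256.3]
 [271.7 256.5]]
25 circ 0.5388 0.2812 D 0.0341 want 0.035 bbox [0.5233 0.2644] [0.5556 0.2965]
60 circ 0.4624 0.3635 D 0.068 want 0.07 bbox [0.4286 0.3295] [0.4961 0.3969]
```

play_rows([
  {"slide":[-0.015,0.016,0.1],"delta_rot":[0,0,0],"fingers":-1},
  {"slide":[0,0,0.15],"delta_rot":[0,0,0],"fingers":-1},
  {"slide":[0,0,0.12],"delta_rot":[0,0,0],"fingers":-1},
  {"slide":[0,0,0.1],"delta_rot":[0,0,0],"fingers":-1},
  {"slide":[0,0,0.08],"delta_rot":[0,0,0],"fingers":-1},
  {"slide":[0,0,0.06],"delta_rot":[0,0,0],"fingers":-1},
  {"slide":[0,0,0.04],"delta_rot":[0,0,0],"fingers":-1},
  {"slide":[0,0,0.01],"delta_rot":[0,0,0],"fingers":-1},
])

```text
time_s: 10.3
tcp_pos: [0.5428, 0.3606, 0.0749]
eef_rot: [-180.0, -0.0, -179.9]
contact_force: [-0.3, 0.0, -1.3]
gripper_width: 0.0148
gripper_force: 30.0
```

play_rows([
  {"slide":[0,0,0.006],"delta_rot":[0,0,0],"fingers":-1},
  {"slide":[0,0,0],"delta_rot":[0,0,0],"fingers":-1},
  {"slide":[0,0,0],"delta_rot":[0,0,0],"fingers":-1},
])

```text
time_s: 10.68
tcp_pos: [0.5429, 0.3608, 0.0745]
eef_rot: [180.0, 0.0, -179.9]
contact_force: [-0.1, -0.2, -2.0]
gripper_width: 0.0148
gripper_force: 30.0
```

play_rows([
  {"slide":[0,0,0.006],"delta_rot":[0,0,0],"fingers":-1},
  {"slide":[0,0,0.006],"delta_rot":[0,0,0],"fingers":-1},
  {"slide":[0,0,0],"delta_rot":[0,0,0],"fingers":-1},
  {"slide":[0,0,0],"delta_rot":[0,0,0],"fingers":-1},
])

```text
time_s: 11.18
tcp_pos: [0.543, 0.3607, 0.0728]
eef_rot: [180.0, 0.0, -179.9]
contact_force: [0.5, -0.5, 2.3]
gripper_width: 0.0151
gripper_force: 30.0
```

Contact is made at the floor (force up +2.3 N). Now I'll release, retreat and go on to the 25 mm plate at (0.4245, 0.039).

play_rows([
  {"slide":[0,0,0],"delta_rot":[0,0,0],"fingers":-0.6},
  {"slide":[0,0,0],"delta_rot":[0,0,0],"fingers":-0.3},
  {"slide":[0,0,0],"delta_rot":[0,0,0],"fingers":-0.3},
  {"slide":[0,0,-0.1],"delta_rot":[0,0,0],"fingers":-0.3},
  {"slide":[0,0,-0.3],"delta_rot":[0,0,0],"fingers":-0.3},
  {"slide":[0.1,0,-0.35],"delta_rot":[0,0,0],"fingers":-0.3},
  {"slide":[0.2,-0.1,-0.35],"delta_rot":[0,0,0],"fingers":-0.3},
  {"slide":[0.2,-0.25,-0.2],"delta_rot":[0,0,0],"fingers":-0.3},
])

```text
time_s: 12.18
tcp_pos: [0.4679, 0.3087, 0.2712]
eef_rot: [179.8, 0.2, -179.8]
contact_force: [-0.9, 0.2, -0.4]
gripper_width: 0.0305
gripper_force: 0.0
```

play_rows([
  {"slide":[0.1,-0.3,0],"delta_rot":[0,0,0],"fingers":-0.3},
  {"slide":[0.1,-0.35,0],"delta_rot":[0,0,0],"fingers":-0.3},
  {"slide":[0.09,-0.35,0.0],"delta_rot":[0,0,0],"fingers":-0.3},
  {"slide":[0,-0.35,0.05],"delta_rot":[0,0,0],"fingers":-0.3},
  {"slide":[0,-0.3,0.15],"delta_rot":[0,0,0],"fingers":-0.3},
  {"slide":[0,-0.145,0.25],"delta_rot":[0,0,0],"fingers":-0.3},
  {"slide":[0,0,0],"delta_rot":[0,0,0],"fingers":-0.3},
  {"slide":[0,0,0],"delta_rot":[0,0,0],"fingers":-0.3},
])

```text
time_s: 13.18
tcp_pos: [0.4258, 0.0391, 0.2014]
eef_rot: [180.0, 0.1, -179.9]
contact_force: [0.8, 0.2, 1.2]
gripper_width: 0.0306
gripper_force: 0.0
```

```bash
python3 - <<'E'
from plant import r
from h import *;import pickle
s=r.get_state();c=r.capture("wrist");pickle.dump((s,c),open("w4.pkl","wb"))
print(s["tcp_pos"],s["eef_rot"])
cv2.imwrite("pics/w4.png",cv2.resize(c["image"],None,fx=1.5,fy=1.5))
E
```

```text
[0.42579531 0.03908251 0.20144084] [ 1.79972310e+02  1.18451516e-01 -1.79890707e+02]
```

View pics/w4.png

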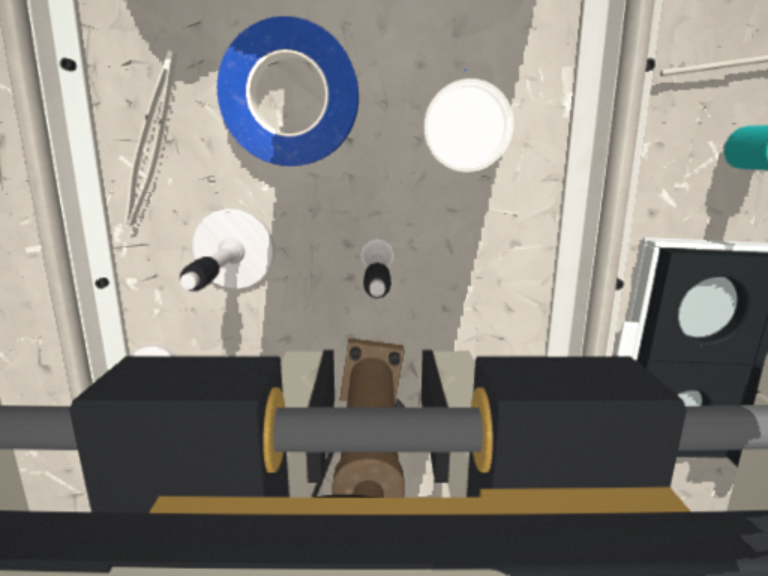

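```bash
python3 - <<'E'
from fit import *;import pickle
s,c=pickle.load(open("w4.pkl","rb"))
f=lambda p,z:back(c,np.array(p)/1.5,z,s).round(4)
print(f([[377,289],[188,283]],.095),f([[377,254],[233,249]],.0065))
E
```

```text
[[ 0.425   0.0392  0.095 ]
 [ 0.4217 -0.0674  0.095 ]] [[ 0.4239  0.0393  0.0065]
 [ 0.4203 -0.0667  0.0065]]
```

play_rows([
  {"slide":[0.008,0,0.1],"delta_rot":[0,0,0],"fingers":-0.3},
  {"slide":[0,0,0.2],"delta_rot":[0,0,0],"fingers":-0.3},
  {"slide":[0,0,0.25],"delta_rot":[0,0,0],"fingers":-0.3},
  {"slide":[0,0,0.2],"delta_rot":[0,0,0],"fingers":-0.3},
  {"slide":[0,0,0.14],"delta_rot":[0,0,0],"fingers":-0.3},
  {"slide":[0,0,0.08],"delta_rot":[0,0,0],"fingers":-0.3},
  {"slide":[0,0,0],"delta_rot":[0,0,0],"fingers":-0.3},
  {"slide":[0,0,0],"delta_rot":[0,0,0],"fingers":-0.3},
])

```text
time_s: 14.22
tcp_pos: [0.4244, 0.0392, 0.0553]
eef_rot: [180.0, 0.1, -179.9]
contact_force: [0.9, 0.1, 0.8]
gripper_width: 0.0308
gripper_force: 0.0
```

play_rows([
  {"slide":[0,0,0],"delta_rot":[0,0,0],"fingers":-0.5},
  {"slide":[0,0,0],"delta_rot":[0,0,0],"fingers":-0.7},
  {"slide":[0,0,0],"delta_rot":[0,0,0],"fingers":-1},
  {"slide":[0,0,0],"delta_rot":[0,0,0],"fingers":-1},
  {"slide":[0,0,0],"delta_rot":[0,0,0],"fingers":-1},
], squeeze=30)

```text
time_s: 14.85
tcp_pos: [0.4241, 0.0387, 0.0548]
eef_rot: [180.0, 0.0, -179.9]
contact_force: [-0.9, -0.0, 5.7]
gripper_width: 0.0149
gripper_force: 30.0
```

play_rows([
  {"slide":[0,0,-0.05],"delta_rot":[0,0,0],"fingers":-1},
  {"slide":[0,0,-0.15],"delta_rot":[0,0,0],"fingers":-1},
  {"slide":[0,0,-0.25],"delta_rot":[0,0,0],"fingers":-1},
  {"slide":[0,0,-0.25],"delta_rot":[0,0,0],"fingers":-1},
  {"slide":[0,0.05,-0.15],"delta_rot":[0,0,0],"fingers":-1},
  {"slide":[0,0.15,-0.08],"delta_rot":[0,0,0],"fingers":-1},
  {"slide":[0,0.25,0],"delta_rot":[0,0,0],"fingers":-1},
  {"slide":[0,0.3,0],"delta_rot":[0,0,0],"fingers":-1},
])

```text
time_s: 15.85
tcp_pos: [0.4231, 0.1518, 0.1945]
eef_rot: [180.0, 0.0, -180.0]
contact_force: [0.7, 0.7, 0.1]
gripper_width: 0.0154
gripper_force: 30.0
```

play_rows([
  {"slide":[-0.1,0.3,0],"delta_rot":[0,0,0],"fingers":-1},
  {"slide":[-0.2,0.25,0],"delta_rot":[0,0,0],"fingers":-1},
  {"slide":[-0.22,0.2,0],"delta_rot":[0,0,0],"fingers":-1},
  {"slide":[-0.17,0.08,0],"delta_rot":[0,0,0],"fingers":-1},
  {"slide":[-0.08,0.032,0],"delta_rot":[0,0,0],"fingers":-1},
  {"slide":[0,0,0.1],"delta_rot":[0,0,0],"fingers":-1},
  {"slide":[0,0,0.1],"delta_rot":[0,0,0],"fingers":-1},
  {"slide":[0,0,0],"delta_rot":[0,0,0],"fingers":-1},
])

```text
time_s: 16.85
tcp_pos: [0.5371, 0.2794, 0.1621]
eef_rot: [-179.9, -0.2, -179.9]
contact_force: [0.1, -0.8, -1.1]
gripper_width: 0.0155
gripper_force: 30.0
```

```bash
python3 - <<'E'
from plant import r
from h import *;import pickle
s=r.get_state();c=r.capture("wrist");pickle.dump((s,c),open("w5.pkl","wb"))
print(s["tcp_pos"],s["eef_rot"],s["gripper_force"])
w=c["image"];cv2.imwrite("pics/w5.png",cv2.resize(w[80:384,130:420],None,fx=1.9,fy=1.9))
E
```

```text
[0.53710767 0.27940083 0.16214442] [-1.79886488e+02 -1.50835373e-01 -1.79909908e+02] 29.99987290764693
```

View pics/w5.png

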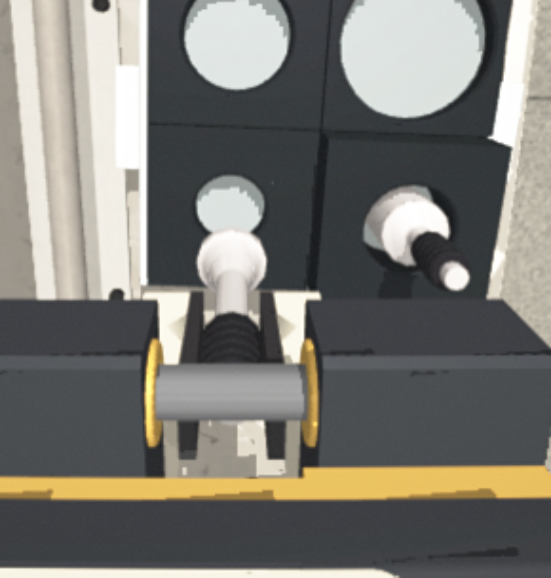

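The bob stands in its well. The 25 mm plate's disc spans 196–266, front at v=232. The recess spans 196–265, front at v=176.

```bash
python3 - <<'E'
from fit import *;import pickle
s,c=pickle.load(open("w5.pkl","rb"))
f=lambda p,z:back(c,(np.array(p)+.5)/1.9-.5+[130,80],z,s).round(4)
print("rec L R front",f([[196,206],[265,206],[230,176]],.03))
zb=s["tcp_pos"][2]-.0548
print("foot front,L,R",f([[231,232],[197,258],[266,258]],zb+.003))
print("block front L/R",f([[149,124],[329,131]],.03))
print("bob: tip, foot",f([[456,276]],.113),f([[414,229]],.062))
rims(s,c,[("40",(237/1.9+130,40/1.9+80),.03,.05),("60",(412/1.9+130,45/1.9+80),.03,.07)])
E
```

```text
rec L R front [[0.5389 0.2622 0.03  ]
 [0.5388 0.2958 0.03  ]
 [0.524  0.2787 0.03  ]]
foot front,L,R [[0.5267 0.2793 0.1103]
 [0.5366 0.2671 0.1103]
 [0.5365 0.292  0.1103]]
block front L/R [[0.4991 0.2407 0.03  ]
 [0.5022 0.3252 0.03  ]]
bob: tip, foot [[0.5423 0.3606 0.113 ]] [[0.5404 0.3596 0.062 ]]
40 circ 0.4592 0.2815 D 0.0487 want 0.05 bbox [0.435  0.2576] [0.4834 0.3055]
60 circ 0.4623 0.3607 D 0.068 want 0.07 bbox [0.4285 0.3279] [0.496  0.3943]
```

play_rows([
  {"slide":[-0.013,-0.003,0.1],"delta_rot":[0,0,0],"fingers":-1},
  {"slide":[0,0,0.12],"delta_rot":[0,0,0],"fingers":-1},
  {"slide":[0,0,0.12],"delta_rot":[0,0,0],"fingers":-1},
  {"slide":[0,0,0.1],"delta_rot":[0,0,0],"fingers":-1},
  {"slide":[0,0,0.08],"delta_rot":[0,0,0],"fingers":-1},
  {"slide":[0,0,0.05],"delta_rot":[0,0,0],"fingers":-1},
  {"slide":[0,0,0.02],"delta_rot":[0,0,0],"fingers":-1},
  {"slide":[0,0,0],"delta_rot":[0,0,0],"fingers":-1},
])

```text
time_s: 17.9
tcp_pos: [0.5408, 0.2803, 0.0755]
eef_rot: [180.0, 0.0, -179.9]
contact_force: [-0.6, -0.2, -0.5]
gripper_width: 0.0148
gripper_force: 30.0
```

play_rows([
  {"slide":[0,0,0.005],"delta_rot":[0,0,0],"fingers":-1},
  {"slide":[0,0,0],"delta_rot":[0,0,0],"fingers":-1},
  {"slide":[0,0,0],"delta_rot":[0,0,0],"fingers":-1},
])

```text
time_s: 18.27
tcp_pos: [0.5408, 0.2803, 0.0749]
eef_rot: [180.0, 0.0, -179.9]
contact_force: [0.4, 0.3, -1.5]
gripper_width: 0.0151
gripper_force: 30.0
```

play_rows([
  {"slide":[0.009,-0.006,0.007],"delta_rot":[0,0,0],"fingers":-1},
  {"slide":[0,0,0.007],"delta_rot":[0,0,0],"fingers":-1},
  {"slide":[0,0,0],"delta_rot":[0,0,0],"fingers":-1},
  {"slide":[0,0,0],"delta_rot":[0,0,0],"fingers":-1},
])

```text
time_s: 18.77
tcp_pos: [0.5395, 0.2793, 0.0729]
eef_rot: [180.0, 0.0, -179.9]
contact_force: [-1.7, -1.2, 4.6]
gripper_width: 0.0151
gripper_force: 30.0
```

play_rows([
  {"slide":[0,0,0],"delta_rot":[0,0,0],"fingers":-0.6},
  {"slide":[0,0,0],"delta_rot":[0,0,0],"fingers":-0.3},
  {"slide":[0,0,0],"delta_rot":[0,0,0],"fingers":-0.3},
  {"slide":[0,0,-0.1],"delta_rot":[0,0,0],"fingers":-0.3},
  {"slide":[0,0,-0.3],"delta_rot":[0,0,0],"fingers":-0.3},
  {"slide":[0.1,0,-0.3],"delta_rot":[0,0,0],"fingers":-0.3},
  {"slide":[0.3,0,-0.15],"delta_rot":[0,0,0],"fingers":-0.3},
  {"slide":[0.25,-0.2,0],"delta_rot":[0,0,0],"fingers":-0.3},
])

```text
time_s: 19.77
tcp_pos: [0.4419, 0.2506, 0.203]
eef_rot: [179.8, 0.2, -179.8]
contact_force: [0.3, -0.0, -0.5]
gripper_width: 0.0303
gripper_force: 0.0
```

play_rows([
  {"slide":[0.1,-0.3,0],"delta_rot":[0,0,0],"fingers":-0.3},
  {"slide":[0.04,-0.35,0],"delta_rot":[0,0,0],"fingers":-0.3},
  {"slide":[0,-0.35,0],"delta_rot":[0,0,0],"fingers":-0.3},
  {"slide":[0,-0.35,0],"delta_rot":[0,0,0],"fingers":-0.3},
  {"slide":[0,-0.35,0],"delta_rot":[0,0,0],"fingers":-0.3},
  {"slide":[0,-0.26,0],"delta_rot":[0,0,0],"fingers":-0.3},
  {"slide":[0,-0.15,0],"delta_rot":[0,0,0],"fingers":-0.3},
  {"slide":[0,0,0],"delta_rot":[0,0,0],"fingers":-0.3},
])

```text
time_s: 20.78
tcp_pos: [0.4214, -0.0686, 0.2009]
eef_rot: [180.0, 0.1, 180.0]
contact_force: [-0.4, -0.3, 0.5]
gripper_width: 0.0306
gripper_force: 0.0
```

play_rows([
  {"slide":[0,0,0],"delta_rot":[0,0,0],"fingers":-0.3},
  {"slide":[0,0,0],"delta_rot":[0,0,0],"fingers":-0.3},
])

```text
time_s: 21.02
tcp_pos: [0.4216, -0.0668, 0.2003]
eef_rot: [180.0, 0.0, -179.8]
contact_force: [-0.2, 0.1, -0.0]
gripper_width: 0.0306
gripper_force: 0.0
```

```bash
python3 - <<'E'
from plant import r
from h import *;import pickle
s=r.get_state();c=r.capture("wrist");pickle.dump((s,c),open("w6.pkl","wb"))
print(s["tcp_pos"],s["eef_rot"],proj(c,[[.4215,-.0668,.095],[.4203,-.0668,.0065]],s)*1.5)
cv2.imwrite("pics/w6.png",cv2.resize(c["image"],None,fx=1.5,fy=1.5))
E
```

```text
[ 0.42159788 -0.0667825   0.20032155] [ 1.79991352e+02  2.82767761e-02 -1.79836201e+02] [[376.79100269 290.98016626]
 [376.78034735 255.53998877]]
```

View pics/w6.png

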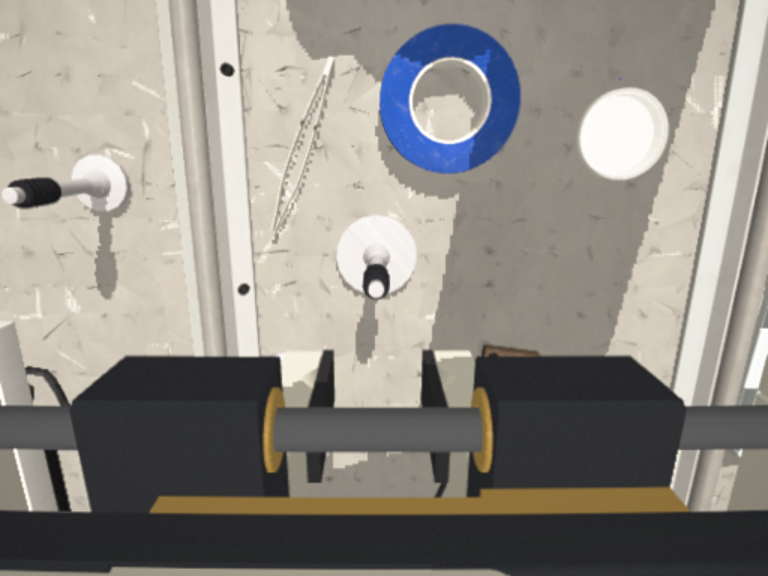

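The 60 mm plate's tip is at (376,290) and its disc at (376,256), which matches the prediction, so I'm descending straight. The 40 mm plate's tip is at (10,196), its disc at (100,183).

play_rows([
  {"slide":[0,0,0.1],"delta_rot":[0,0,0],"fingers":-0.3},
  {"slide":[0,0,0.2],"delta_rot":[0,0,0],"fingers":-0.3},
  {"slide":[0,0,0.25],"delta_rot":[0,0,0],"fingers":-0.3},
  {"slide":[0,0,0.2],"delta_rot":[0,0,0],"fingers":-0.3},
  {"slide":[0,0,0.14],"delta_rot":[0,0,0],"fingers":-0.3},
  {"slide":[0,0,0.079],"delta_rot":[0,0,0],"fingers":-0.3},
  {"slide":[0,0,0],"delta_rot":[0,0,0],"fingers":-0.3},
  {"slide":[0,0,0],"delta_rot":[0,0,0],"fingers":-0.3},
])

```text
time_s: 22.08
tcp_pos: [0.4221, -0.0671, 0.0554]
eef_rot: [180.0, 0.1, -179.9]
contact_force: [-0.7, -0.2, -0.3]
gripper_width: 0.0307
gripper_force: 0.0
```

play_rows([
  {"slide":[0,0,0],"delta_rot":[0,0,0],"fingers":-0.5},
  {"slide":[0,0,0],"delta_rot":[0,0,0],"fingers":-0.7},
  {"slide":[0,0,0],"delta_rot":[0,0,0],"fingers":-1},
  {"slide":[0,0,0],"delta_rot":[0,0,0],"fingers":-1},
  {"slide":[0,0,0],"delta_rot":[0,0,0],"fingers":-1},
], squeeze=30)

```text
time_s: 22.7
tcp_pos: [0.4217, -0.0675, 0.055]
eef_rot: [-180.0, 0.0, -179.9]
contact_force: [-0.0, -1.6, 5.9]
gripper_width: 0.0153
gripper_force: 30.0
```

```bash
python3 - <<'E'
from h import *;import pickle
s,c=pickle.load(open("w6.pkl","rb"))
print(back(c,[[10/1.5,196/1.5]],.095,s),back(c,[[100/1.5,183/1.5]],.0065,s))
E
```

```text
[[ 0.36862781 -0.26533744  0.095     ]] [[ 0.36802358 -0.26392118  0.0065    ]]
```

play_rows([
  {"slide":[0,0,-0.05],"delta_rot":[0,0,0],"fingers":-1},
  {"slide":[0,0,-0.15],"delta_rot":[0,0,0],"fingers":-1},
  {"slide":[0,0,-0.25],"delta_rot":[0,0,0],"fingers":-1},
  {"slide":[0,0,-0.25],"delta_rot":[0,0,0],"fingers":-1},
  {"slide":[0,0.06,-0.15],"delta_rot":[0,0,0],"fingers":-1},
  {"slide":[0,0.18,-0.08],"delta_rot":[0,0,0],"fingers":-1},
  {"slide":[0,0.28,0],"delta_rot":[0,0,0],"fingers":-1},
  {"slide":[0,0.33,0],"delta_rot":[0,0,0],"fingers":-1},
])

```text
time_s: 23.7
tcp_pos: [0.4208, 0.061, 0.1946]
eef_rot: [180.0, 0.0, -180.0]
contact_force: [1.9, 0.4, -1.2]
gripper_width: 0.0154
gripper_force: 30.0
```

play_rows([
  {"slide":[0,0.33,0],"delta_rot":[0,0,0],"fingers":-1},
  {"slide":[0,0.33,0],"delta_rot":[0,0,0],"fingers":-1},
  {"slide":[0,0.33,0],"delta_rot":[0,0,0],"fingers":-1},
  {"slide":[-0.05,0.33,0],"delta_rot":[0,0,0],"fingers":-1},
  {"slide":[-0.075,0.3,0],"delta_rot":[0,0,0],"fingers":-1},
  {"slide":[-0.1,0.22,0],"delta_rot":[0,0,0],"fingers":-1},
  {"slide":[-0.05,0.12,0],"delta_rot":[0,0,0],"fingers":-1},
  {"slide":[0,0.053,0.1],"delta_rot":[0,0,0],"fingers":-1},
])

```text
time_s: 24.7
tcp_pos: [0.4623, 0.363, 0.1791]
eef_rot: [179.9, 0.0, -179.9]
contact_force: [-0.2, 0.4, -1.1]
gripper_width: 0.015
gripper_force: 30.0
```

play_rows([
  {"slide":[0,0,0.1],"delta_rot":[0,0,0],"fingers":-1},
  {"slide":[0,0,0],"delta_rot":[0,0,0],"fingers":-1},
  {"slide":[0,0,0],"delta_rot":[0,0,0],"fingers":-1},
  {"slide":[0,0,0],"delta_rot":[0,0,0],"fingers":-1},
])

```text
time_s: 25.2
tcp_pos: [0.4621, 0.362, 0.1649]
eef_rot: [179.9, 0.0, -179.9]
contact_force: [-0.1, -0.5, -1.7]
gripper_width: 0.0153
gripper_force: 30.0
```

```bash
python3 - <<'E'
from plant import r
from h import *;import pickle
s=r.get_state();c=r.capture("wrist");pickle.dump((s,c),open("w7.pkl","wb"))
print(s["tcp_pos"],s["eef_rot"],s["gripper_force"])
w=c["image"];cv2.imwrite("pics/w7.png",cv2.resize(w[80:384,130:420],None,fx=1.9,fy=1.9))
E
```

```text
[0.46212157 0.36200851 0.16492369] [ 1.79946110e+02  4.42624897e-02 -1.79906279e+02] 29.999781640945002
```

View pics/w7.png

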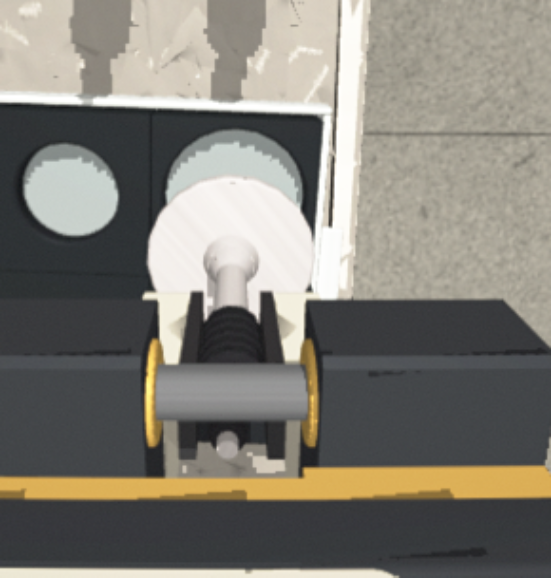

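The 60 mm plate is held upright. Its disc spans 147–313, front at v=177. The recess spans 166–302, front at v=129.

```bash
python3 - <<'E'
from fit import *;import pickle
s,c=pickle.load(open("w7.pkl","rb"))
f=lambda p,z:back(c,(np.array(p)+.5)/1.9-.5+[130,80],z,s).round(4)
zb=s["tcp_pos"][2]-.055
print("rec front L R",f([[234,129],[166,190],[302,190]],.03))
print("foot front L R",f([[230,177],[147,255],[313,255]],zb+.0055))
print("block corner R front, 40/60 seam",f([[322,116],[151,111]],.03))
rims(s,c,[("40",(70/1.9+130,190/1.9+80),.03,.05)])
E
```

```text
rec front L R [[0.4273 0.3636 0.03  ]
 [0.4571 0.3305 0.03  ]
 [0.4569 0.3968 0.03  ]]
foot front L R [[0.4313 0.3617 0.1154]
 [0.4599 0.3322 0.1154]
 [0.4597 0.3914 0.1154]]
block corner R front, 40/60 seam [[0.421  0.4051 0.03  ]
 [0.4188 0.3245 0.03  ]]
40 circ 0.457 0.2844 D 0.0483 want 0.05 bbox [0.4341 0.2604] [0.4807 0.3073]
```

play_rows([
  {"slide":[-0.003,0.01,0.1],"delta_rot":[0,0,0],"fingers":-1},
  {"slide":[0,0,0.12],"delta_rot":[0,0,0],"fingers":-1},
  {"slide":[0,0,0.12],"delta_rot":[0,0,0],"fingers":-1},
  {"slide":[0,0,0.1],"delta_rot":[0,0,0],"fingers":-1},
  {"slide":[0,0,0.08],"delta_rot":[0,0,0],"fingers":-1},
  {"slide":[0,0,0.06],"delta_rot":[0,0,0],"fingers":-1},
  {"slide":[0,0,0.02],"delta_rot":[0,0,0],"fingers":-1},
  {"slide":[0,0,0.01],"delta_rot":[0,0,0],"fingers":-1},
])

```text
time_s: 26.25
tcp_pos: [0.4626, 0.3637, 0.0731]
eef_rot: [180.0, 0.0, -179.9]
contact_force: [-1.9, -2.3, 7.5]
gripper_width: 0.015
gripper_force: 30.0
```

play_rows([
  {"slide":[0,0,0.006],"delta_rot":[0,0,0],"fingers":-1},
  {"slide":[0,0,0],"delta_rot":[0,0,0],"fingers":-1},
  {"slide":[0,0,0],"delta_rot":[0,0,0],"fingers":-1},
])

```text
time_s: 26.62
tcp_pos: [0.4626, 0.3637, 0.0732]
eef_rot: [180.0, 0.1, -179.9]
contact_force: [-2.6, -1.6, 5.9]
gripper_width: 0.0151
gripper_force: 30.0
```

play_rows([
  {"slide":[0,0,0],"delta_rot":[0,0,0],"fingers":-0.6},
  {"slide":[0,0,0],"delta_rot":[0,0,0],"fingers":-0.3},
  {"slide":[0,0,0],"delta_rot":[0,0,0],"fingers":-0.3},
  {"slide":[0,0,-0.1],"delta_rot":[0,0,0],"fingers":-0.3},
  {"slide":[0,0,-0.3],"delta_rot":[0,0,0],"fingers":-0.3},
  {"slide":[0.05,0,-0.3],"delta_rot":[0,0,0],"fingers":-0.3},
  {"slide":[0.1,-0.1,-0.15],"delta_rot":[0,0,0],"fingers":-0.3},
  {"slide":[0.1,-0.24,0],"delta_rot":[0,0,0],"fingers":-0.3},
])

```text
time_s: 27.62
tcp_pos: [0.4256, 0.3139, 0.2024]
eef_rot: [179.8, 0.2, -179.8]
contact_force: [-0.4, -0.7, 0.1]
gripper_width: 0.0307
gripper_force: 0.0
```

play_rows([
  {"slide":[0,-0.35,0],"delta_rot":[0,0,0],"fingers":-0.3},
  {"slide":[0,-0.37,0],"delta_rot":[0,0,0],"fingers":-0.3},
  {"slide":[0,-0.37,0],"delta_rot":[0,0,0],"fingers":-0.3},
  {"slide":[0,-0.37,0],"delta_rot":[0,0,0],"fingers":-0.3},
  {"slide":[0,-0.37,0],"delta_rot":[0,0,0],"fingers":-0.3},
  {"slide":[0,-0.37,0],"delta_rot":[0,0,0],"fingers":-0.3},
  {"slide":[0,-0.35,0],"delta_rot":[0,0,0],"fingers":-0.3},
  {"slide":[0.1,-0.33,0],"delta_rot":[0,0,0],"fingers":-0.3},
])

```text
time_s: 28.62
tcp_pos: [0.4111, -0.1212, 0.2005]
eef_rot: [-180.0, 0.1, -179.9]
contact_force: [0.4, -0.7, 0.8]
gripper_width: 0.0306
gripper_force: 0.0
```

play_rows([
  {"slide":[0.1,-0.33,0],"delta_rot":[0,0,0],"fingers":-0.3},
  {"slide":[0.1,-0.33,0],"delta_rot":[0,0,0],"fingers":-0.3},
  {"slide":[0.077,-0.3,0],"delta_rot":[0,0,0],"fingers":-0.3},
  {"slide":[0,0,0],"delta_rot":[0,0,0],"fingers":-0.3},
  {"slide":[0,0,0],"delta_rot":[0,0,0],"fingers":-0.3},
])

```text
time_s: 29.25
tcp_pos: [0.3694, -0.2637, 0.1999]
eef_rot: [-180.0, 0.0, -180.0]
contact_force: [0.8, -0.5, -0.4]
gripper_width: 0.0306
gripper_force: 0.0
```

```bash
python3 - <<'E'
from plant import r
from h import *;import pickle
s=r.get_state();c=r.capture("wrist");pickle.dump((s,c),open("w8.pkl","wb"))
print(s["tcp_pos"],s["eef_rot"],s["joints"])
# white disc of plate: brightness centroid near prediction
p=proj(c,[[.3685,-.264,.095],[.3685,-.264,.0065]],s);print(p*1.5)
cv2.imwrite("pics/w8.png",cv2.resize(c["image"],None,fx=1.5,fy=1.5))
E
```

```text
[ 0.36944885 -0.26368192  0.19986908] [-1.79992128e+02  4.35339781e-02 -1.79956400e+02] [-1.05196999e+01  4.15018147e-01 -2.82626983e+01 -2.75949424e-04
 -6.12780442e+01 -7.94365705e+01]
[[376.31326761 289.70287573]
 [376.44492833 256.06767377]]
```

View pics/w8.png

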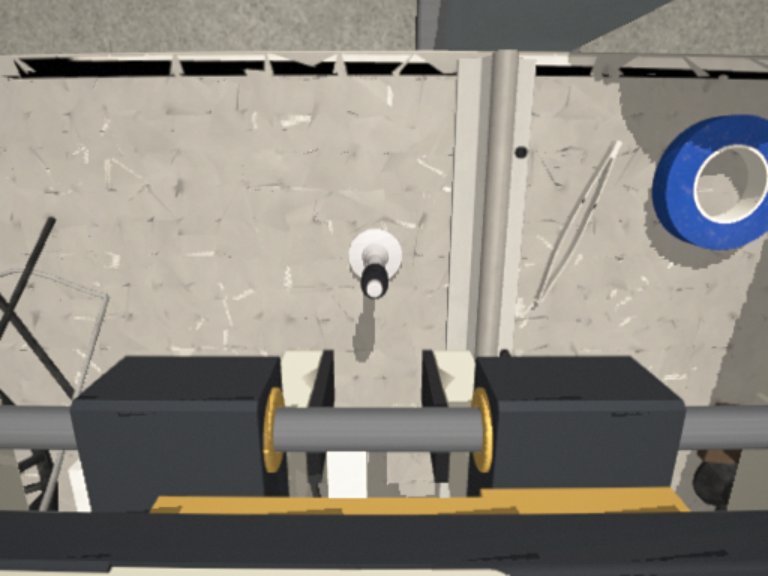

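The 40 mm plate's tip is at (375,289) and its disc at (375,257), as predicted, with nothing near it.

play_rows([
  {"slide":[0.006,-0.004,0.1],"delta_rot":[0,0,0],"fingers":-0.3},
  {"slide":[0,0,0.2],"delta_rot":[0,0,0],"fingers":-0.3},
  {"slide":[0,0,0.25],"delta_rot":[0,0,0],"fingers":-0.3},
  {"slide":[0,0,0.2],"delta_rot":[0,0,0],"fingers":-0.3},
  {"slide":[0,0,0.14],"delta_rot":[0,0,0],"fingers":-0.3},
  {"slide":[0,0,0.077],"delta_rot":[0,0,0],"fingers":-0.3},
  {"slide":[0,0,0],"delta_rot":[0,0,0],"fingers":-0.3},
  {"slide":[0,0,0],"delta_rot":[0,0,0],"fingers":-0.3},
])

```text
time_s: 30.3
tcp_pos: [0.3692, -0.2641, 0.0548]
eef_rot: [-180.0, 0.1, -179.9]
contact_force: [-0.5, 0.6, -0.4]
gripper_width: 0.0308
gripper_force: 0.0
```

play_rows([
  {"slide":[0,0,0],"delta_rot":[0,0,0],"fingers":-0.5},
  {"slide":[0,0,0],"delta_rot":[0,0,0],"fingers":-0.7},
  {"slide":[0,0,0],"delta_rot":[0,0,0],"fingers":-1},
  {"slide":[0,0,0],"delta_rot":[0,0,0],"fingers":-1},
  {"slide":[0,0,0],"delta_rot":[0,0,0],"fingers":-1},
], squeeze=30)

```text
time_s: 30.92
tcp_pos: [0.3689, -0.2644, 0.0545]
eef_rot: [-180.0, 0.0, -179.9]
contact_force: [-0.2, -0.9, 4.9]
gripper_width: 0.0152
gripper_force: 30.0
```

play_rows([
  {"slide":[0,0,-0.05],"delta_rot":[0,0,0],"fingers":-1},
  {"slide":[0,0,-0.15],"delta_rot":[0,0,0],"fingers":-1},
  {"slide":[0,0,-0.25],"delta_rot":[0,0,0],"fingers":-1},
  {"slide":[0,0,-0.25],"delta_rot":[0,0,0],"fingers":-1},
  {"slide":[-0.02,0.06,-0.15],"delta_rot":[0,0,0],"fingers":-1},
  {"slide":[-0.05,0.18,-0.08],"delta_rot":[0,0,0],"fingers":-1},
  {"slide":[-0.08,0.28,0],"delta_rot":[0,0,0],"fingers":-1},
  {"slide":[-0.1,0.33,0],"delta_rot":[0,0,0],"fingers":-1},
])

```text
time_s: 31.92
tcp_pos: [0.4056, -0.1356, 0.1942]
eef_rot: [180.0, 0.0, -180.0]
contact_force: [1.4, 0.5, -1.0]
gripper_width: 0.0153
gripper_force: 30.0
```

play_rows([
  {"slide":[-0.117,0.35,0],"delta_rot":[0,0,0],"fingers":-1},
  {"slide":[0,0.35,0],"delta_rot":[0,0,0],"fingers":-1},
  {"slide":[0,0.35,0],"delta_rot":[0,0,0],"fingers":-1},
  {"slide":[0,0.35,0],"delta_rot":[0,0,0],"fingers":-1},
  {"slide":[0,0.35,0],"delta_rot":[0,0,0],"fingers":-1},
  {"slide":[-0.05,0.35,0],"delta_rot":[0,0,0],"fingers":-1},
  {"slide":[-0.1,0.3,0],"delta_rot":[0,0,0],"fingers":-1},
  {"slide":[-0.05,0.2,0],"delta_rot":[0,0,0],"fingers":-1},
])

```text
time_s: 32.92
tcp_pos: [0.4527, 0.2555, 0.1937]
eef_rot: [-180.0, -0.0, -179.8]
contact_force: [0.3, 0.5, -1.2]
gripper_width: 0.0147
gripper_force: 30.0
```

play_rows([
  {"slide":[-0.033,0.193,0],"delta_rot":[0,0,0],"fingers":-1},
  {"slide":[0,0,0.1],"delta_rot":[0,0,0],"fingers":-1},
  {"slide":[0,0,0.1],"delta_rot":[0,0,0],"fingers":-1},
  {"slide":[0,0,0],"delta_rot":[0,0,0],"fingers":-1},
  {"slide":[0,0,0],"delta_rot":[0,0,0],"fingers":-1},
])

```text
time_s: 33.55
tcp_pos: [0.4577, 0.2819, 0.164]
eef_rot: [-180.0, 0.0, -179.9]
contact_force: [0.4, 0.2, -0.4]
gripper_width: 0.0151
gripper_force: 30.0
```

```bash
python3 - <<'E'
from plant import r
from h import *;import pickle
s=r.get_state();c=r.capture("wrist");pickle.dump((s,c),open("w9.pkl","wb"))
print(s["tcp_pos"],s["eef_rot"],s["gripper_force"])
w=c["image"];cv2.imwrite("pics/w9.png",cv2.resize(w[80:384,130:420],None,fx=1.9,fy=1.9))
E
```

```text
[0.45769687 0.2819371  0.16402271] [-1.79998341e+02  1.42390670e-02 -1.79920134e+02] 29.99975639384502
```

View pics/w9.png

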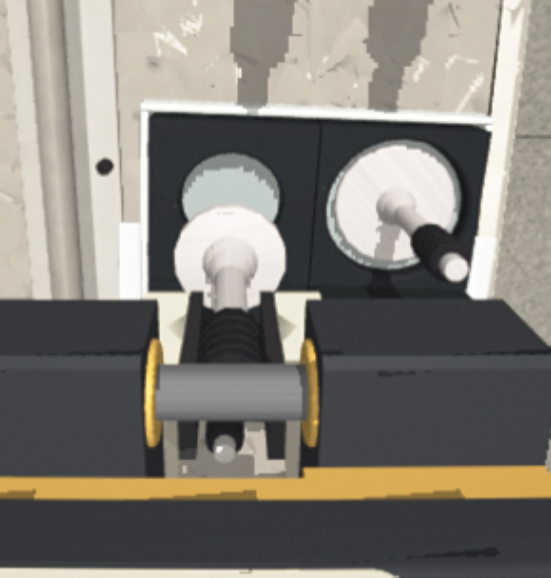

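The 60 mm plate is seated. The held disc spans 174–287, front at v=204. The 40 mm recess spans 182–279, front at v=152.

```bash
python3 - <<'E'
from fit import *;import pickle
s,c=pickle.load(open("w9.pkl","rb"))
f=lambda p,z:back(c,(np.array(p)+.5)/1.9-.5+[130,80],z,s).round(4)
zb=s["tcp_pos"][2]-.0545
print("rec front L R",f([[231,152],[182,198],[279,198]],.03))
print("foot front L R",f([[230,204],[174,258],[287,258]],zb+.0055))
E
```

```text
rec front L R [[0.4336 0.282  0.03  ]
 [0.4564 0.2581 0.03  ]
 [0.4563 0.3054 0.03  ]]
foot front L R [[0.4364 0.2816 0.115 ]
 [0.4563 0.2617 0.115 ]
 [0.4563 0.302  0.115 ]]
```

play_rows([
  {"slide":[-0.011,0,0.1],"delta_rot":[0,0,0],"fingers":-1},
  {"slide":[0,0,0.12],"delta_rot":[0,0,0],"fingers":-1},
  {"slide":[0,0,0.12],"delta_rot":[0,0,0],"fingers":-1},
  {"slide":[0,0,0.1],"delta_rot":[0,0,0],"fingers":-1},
  {"slide":[0,0,0.08],"delta_rot":[0,0,0],"fingers":-1},
  {"slide":[0,0,0.06],"delta_rot":[0,0,0],"fingers":-1},
  {"slide":[0,0,0.02],"delta_rot":[0,0,0],"fingers":-1},
  {"slide":[0,0,0.008],"delta_rot":[0,0,0],"fingers":-1},
])

```text
time_s: 34.6
tcp_pos: [0.4594, 0.2826, 0.0726]
eef_rot: [180.0, 0.0, -179.9]
contact_force: [0.1, -0.8, -0.6]
gripper_width: 0.0152
gripper_force: 30.0
```

play_rows([
  {"slide":[0,0,0.006],"delta_rot":[0,0,0],"fingers":-1},
  {"slide":[0,0,0],"delta_rot":[0,0,0],"fingers":-1},
  {"slide":[0,0,0],"delta_rot":[0,0,0],"fingers":-1},
])

```text
time_s: 34.98
tcp_pos: [0.4596, 0.2827, 0.0725]
eef_rot: [180.0, 0.1, -179.9]
contact_force: [-0.9, -1.6, 6.5]
gripper_width: 0.0154
gripper_force: 30.0
```

It's seated, so I'll release, rise and back off to look.

play_rows([
  {"slide":[0,0,0],"delta_rot":[0,0,0],"fingers":-0.6},
  {"slide":[0,0,0],"delta_rot":[0,0,0],"fingers":-0.3},
  {"slide":[0,0,0],"delta_rot":[0,0,0],"fingers":-0.3},
  {"slide":[0,0,-0.1],"delta_rot":[0,0,0],"fingers":-0.3},
  {"slide":[0,0,-0.3],"delta_rot":[0,0,0],"fingers":-0.3},
  {"slide":[0,0,-0.4],"delta_rot":[0,0,0],"fingers":-0.3},
  {"slide":[0,0.13,-0.4],"delta_rot":[0,0,0],"fingers":-0.3},
  {"slide":[0,0.13,-0.3],"delta_rot":[0,0,0],"fingers":-0.3},
])

```text
time_s: 35.98
tcp_pos: [0.4594, 0.3216, 0.3005]
eef_rot: [179.8, 0.2, -179.9]
contact_force: [1.1, 0.7, -0.8]
gripper_width: 0.0307
gripper_force: 0.0
```

play_rows([
  {"slide":[0,0,0],"delta_rot":[0,0,0],"fingers":-0.3},
  {"slide":[0,0,0],"delta_rot":[0,0,0],"fingers":-0.3},
  {"slide":[0,0,0],"delta_rot":[0,0,0],"fingers":-0.3},
])

```text
time_s: 36.35
tcp_pos: [0.4587, 0.3205, 0.2951]
eef_rot: [-179.9, -0.1, -179.9]
contact_force: [0.7, -0.2, -0.0]
gripper_width: 0.0307
gripper_force: 0.0
```

```bash
python3 - <<'E'
from plant import r
from h import *
s=r.get_state();c=r.capture("wrist");t=r.capture("side")
print(s["tcp_pos"],s["contact_force"],s["gripper_width"])
a=cv2.resize(c["image"][90:320,150:370],None,fx=2,fy=2)
b=cv2.resize(t["image"][190:300,190:290],(418,460))
cv2.imwrite("pics/w10.png",np.hstack([a,b])[:, :800])
E
```

```text
[0.45870846 0.32052478 0.29514451] [ 0.73818219 -0.24490415 -0.02669832] 0.030717725539976048
```

View pics/w10.png

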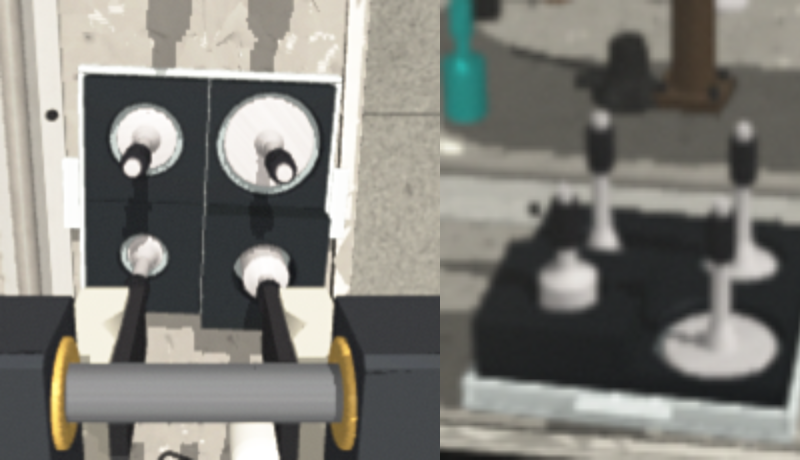

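All four stand upright and centred in their recesses: in the wrist view, 40 at (146,139), 60 at (268,143), 25 at (144,256) and bob at (264,270). Nothing is touching the gripper.

```bash
python3 -c "
from plant import r
print(r.close_job())"
```

```text
the job is handed in; nothing more can be done
None
```

I put the three black-collared plates and the bob back in their own recesses, all upright and centred in the last camera view, and handed the job in after about 36 s. I never went near the orange-collared plate or the white-headed pin; the hand-in call gave no verdict.

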